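# Put the card scraper away

## Task

The thin steel scraper lies flat on the plywood riser and is too thin to lift from there: slide it out over the riser's aluminium front edge until about 4 cm of its length sticks out, and pick it up by the part that sticks out. Lay it lengthwise and centred on the narrow wooden block and let go, then take it again across its middle and lay it flat on the cork floor of the open tray, whose finger cut-outs are at the middle. Do not let the scraper fall onto the bench, and leave the screwdriver and the sanding block where they are.

Things in the scene. Friction and masses are not known exactly. Their poses are not given: they have to be found in the camera images.
- scraper_mid (a point): Centre (half-way up) of the card scraper, a plain bright steel sheet 130 x 60 x 3 mm, about 0.08 kg, loose. x runs along its 130 mm length, y across its 60 mm width, z up out of its face. It starts flat on the riser, its x within 0.2 rad of the riser's x. Closed fingertips pressed on it with 5 to 20 N and moved sideways drag it along (polished steel on a waxed board: the fingertips hold it better than the board does); pushing its rear end works too.
- scraper_end (a point): Middle of the scraper's -x end edge (65 mm from its centre), the end that starts nearest the riser's aluminium edge, 5 to 35 mm behind it.
- riser_edge (a point): Middle of the top of the riser's front edge, the one that faces the robot and has an aluminium strip 8 mm wide along it. The riser is a plywood board on two runners, fixed to the bench, 170 mm deep (x) by 150 mm wide (y), top 50 mm above the bench. This point's x axis points away from the edge over the board, y along the edge, z up; the open space beyond the edge is at -x.
- rest_top (a point): Centre of the top face of the rest block, a loose pale planed wooden block 130 mm long (along y), 38 mm wide (x), 30 mm high, lying flat on the bench. It is narrower than the scraper, which laid lengthwise on it sticks out 11 mm on each side, so that fingers can come down beside the block.
- tray_floor (a point): Centre of the tray's cork floor, 24 mm above the bench. The tray is a wooden tray fixed to the bench, outer size 154 mm (x) by 83 mm (y); inside, between dark walls 12 mm high above the floor, 144 mm (x) by 73 mm (y). In the middle of both long sides walls and floor are cut away down to the bench over 64 mm of x; there the floor is only 40 mm wide (y from -20 to 20 mm), so that fingers holding the scraper across its middle can go down beside it.
- driver_mid (a point): Centre of a loose screwdriver with red handle, 203 mm long, 29 mm thick, lying on the bench; leave it alone.
- sander_mid (a point): Centre of a loose brown cork sanding block 66 x 117 x 31 mm on the bench; leave it alone.
Mind the look-alikes: they are no part of the job. Of the things that look like the part that bears scraper_mid, the larger one is meant.

How it is judged:
By the outcome, as a careful person would: the job done as asked, in the order asked, and still so for the second after the job is handed in, with the robot touching nothing.
It also fails if it takes over 67 s, if anything falls off the work surface, if the arm or the gripper's body presses on something with over 40 N, if the wrist force passes 120 N, or if a joint passes its speed limit or range.

## Robot

A 6-joint arm with a two-finger parallel gripper is mounted at the origin on the work surface; the furniture and walls round the work are solid. World frame = base frame: x ahead of the robot, y to its left, z up, the work surface at z = 0. Lengths are in m, angles in rad, forces in N, time in s.
With the tool pointing down it reaches from about 0.425 to 0.95 m from the base axis. Payload 3.5 kg.
Tool frame: the origin (TCP) lies between the finger pads; the fingertips stand 14 mm ahead of it and the grasp point (between the pads) lies 5 mm behind it; z points along the fingers, y is the line along which they close (so a half turn about z gives the same grasp; the last joint's range is limited). The gripper opens to 85 mm and grips with 20 to 120 N. Pads are 22 mm wide; open, the fingers measure 114 mm over their backs; the gripper's body (76 mm by 85 mm) begins 54 mm behind the grasp point. The pads swing forward as they close: fully open they stand 13 mm farther back than shut.
Start: joints at [1.187, 0.286, 1.577, -0, 1.279, -0.15], TCP at [0.156, 0.657, 0.245] pointing down, gripper open.
Joint ranges: [-2.77, 2.77], [-0.9, 2.22], [0.21, 2.48], [-1.53, 4.67], [0.24, 2.81], [-2.84, 2.84]. Speed limits (rad/s): [2.79, 2.79, 3.14, 3.14, 3.14, 3.14].

## Interface

Orientations are given as a rotation vector (axis times angle).
In Python, from workcell import bot gives the robot as it stands.
- The arm moves only by the shell command python3 -m crank 'ROWS'. ROWS is JSON, a list of rows, each a list of 5 numbers: the shift along the tool's x, y, z in cm, then the turn about the tool's z in degrees, then the closure in counts, from 0 (fully open) to 255 (shut). In form: [[x, y, z, spin, hand], ...]. A call has 1 to 8 rows; each row is the pose to reach, as a shift and turn from the pose commanded when the call began, along the tool's axes at that moment; what a row does not reach only later rows make up. A row lasts 1/12 s, in which the tool goes at most 41.7 mm and 7.16 degrees, less where a joint would pass 70% of its speed; a pose out of reach is approached as far as the arm can. A call with a gripper value outside its range is refused whole. The fingers move at their own pace and stop on an object; the grip force is fixed at half the most. Time passes only in rows, so rows that repeat a pose let the fingers close. It gives the time, the measured TCP pose, the force, the opening and the grip force at its end, in the units of the state.
- bot.read_state(): the state, without advancing time (a new reading comes with each control period).
- bot.capture(name): name is "side" or "top"; returns a dict with "color" (384x512x3 uint8, red, green, blue), "depth" (384x512 float32, m along the optical axis (not along the pixel's ray), 0 where there is no reading), "camera_matrix" (3x3 intrinsics, pixels), "R" (3x3) and "t" (3): a world point X has camera coordinates R X + t. Camera axes: x right, y down, z forward; pixel columns grow to the right and rows downward; lengths in m; the calibration is good to about 2 mm. A picture is of the moment at which its call begins.
- bot.hand_in(): hands the job in; it is judged then, once.
The state is a dict: "time": time; "q": joint angles; "qvel": joint speeds; "tau": joint torques, N m; "eef_pos": TCP position; "orientation": TCP orientation; "ft_force": force on the tool from outside, world axes, zero at the start; "torque": the same for the moment, N m; "width": finger opening in m; "finger_force": force on a finger pad.
Only numpy, scipy, OpenCV 4.12 (cv2) and the standard library are available. Lean on these libraries where they do the work, as an engineer would, in place of code of your own. Each camera call takes 0.05 s, during which the arm holds its last target. There are 200 camera calls.

## Working session

There is one attempt and no reset: what is moved stays moved. The work goes in short steps, Python scripts to look and compute and a shell command to move; the robot and the scene stay as the last step left them, time stands still between calls to the robot, and variables do not carry over. Pictures are saved under pics/ and viewed, at most 10 in all, crops included, and the job is handed in when it is done.

```bash
mkdir -p pics
cat > h.py <<'E'
from workcell import bot
import numpy as np, cv2
from scipy.spatial.transform import Rotation as Rn
def cap(n,f=None):
    c=bot.capture(n)
    if f: cv2.imwrite('pics/'+f,c['color'][:,:,::-1])
    return c
def crop(c,u0,v0,u1,v1,s,f):
    cv2.imwrite('pics/'+f,cv2.resize(c['color'][v0:v1,u0:u1,::-1],None,fx=s,fy=s,interpolation=cv2.INTER_CUBIC))
def onplane(c,u,v,z):
    K=c['camera_matrix'];R=c['R'];t=np.array(c['t']).ravel()
    d=R.T@np.linalg.solve(K,[u,v,1]);o=-R.T@t
    return o+d*(z-o[2])/d[2]
def dep(c,u,v):
    K=c['camera_matrix'];R=c['R'];t=np.array(c['t']).ravel()
    d=c['depth'][int(round(v)),int(round(u))]
    return R.T@(np.linalg.solve(K,[u,v,1])*d-t)
def totool(p):
    s=bot.read_state();R=Rn.from_rotvec(s['orientation']).as_matrix()
    return R.T@(np.array(p)-s['eef_pos'])*100
E
python3 - <<'E'
from h import *
np.set_printoptions(precision=4,suppress=True)
s=bot.read_state();print(s);print(Rn.from_rotvec(s['orientation']).as_matrix())
a=cap('top');b=cap('side')
cv2.imwrite('pics/a.png',np.vstack([a['color'],b['color']])[:,:,::-1][:768]) if 0 else None
cv2.imwrite('pics/top0.png',cv2.resize(a['color'][:,:,::-1],(800,600),interpolation=cv2.INTER_CUBIC))
cv2.imwrite('pics/side0.png',cv2.resize(b['color'][:,:,::-1],(800,600),interpolation=cv2.INTER_CUBIC))
for c in(a,b):print(c['camera_matrix'],c['R'],c['t'])
E
```

```text
{'time': 0.0, 'q': array([ 1.187 ,  0.2872,  1.5782, -0.    ,  1.2786, -0.15  ]), 'qvel': array([-0.0008, -0.0007, -0.0002, -0.0005,  0.0007,  0.0002]), 'tau': array([ -0.0008, -40.5985, -29.2623,  -0.0002,   0.0059,   0.    ]), 'eef_pos': array([0.1561, 0.656 , 0.2439]), 'orientation': array([-0.3664, -3.1196,  0.0036]), 'ft_force': array([-0.5532, -0.9761, -0.1342]), 'torque': array([-0.0492, -0.0391, -0.0069]), 'finger_force': 0.0, 'width': 0.08563013894253843}
[[-0.9728  0.2317 -0.0009]
 [ 0.2317  0.9728 -0.0022]
 [ 0.0003 -0.0024 -1.    ]]
[[449.3088   0.     250.6024]
 [  0.     449.3088 198.6135]
 [  0.       0.       1.    ]] [[ 0.3555 -0.9347 -0.0056]
 [-0.8745 -0.3305 -0.355 ]
 [ 0.3299  0.1311 -0.9349]] [-0.1902  0.4699  1.3356]
[[499.4577   0.     245.6212]
 [  0.     499.4577 185.5382]
 [  0.       0.       1.    ]] [[ 0.8595 -0.511  -0.013 ]
 [-0.2818 -0.4525 -0.8461]
 [ 0.4265  0.7308 -0.5329]] [-0.4211  0.19    1.1475]
```

View pics/top0.png

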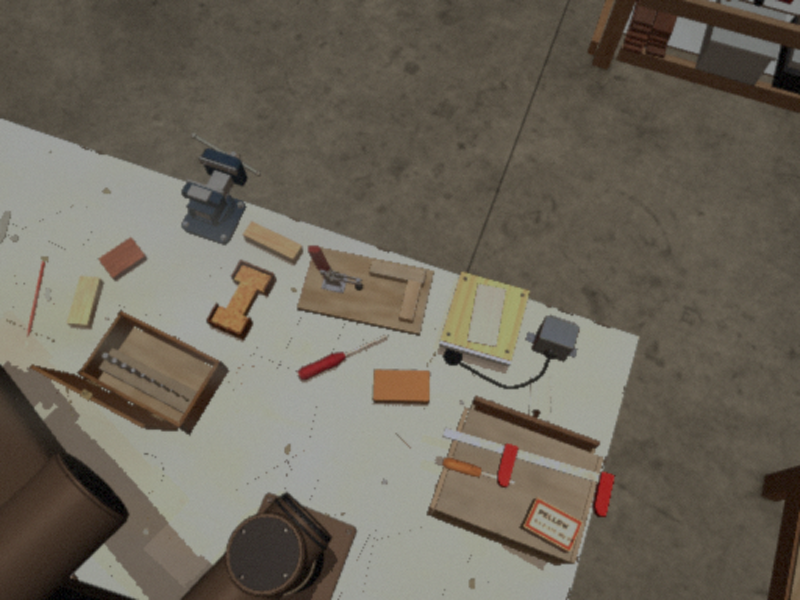

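View pics/side0.png

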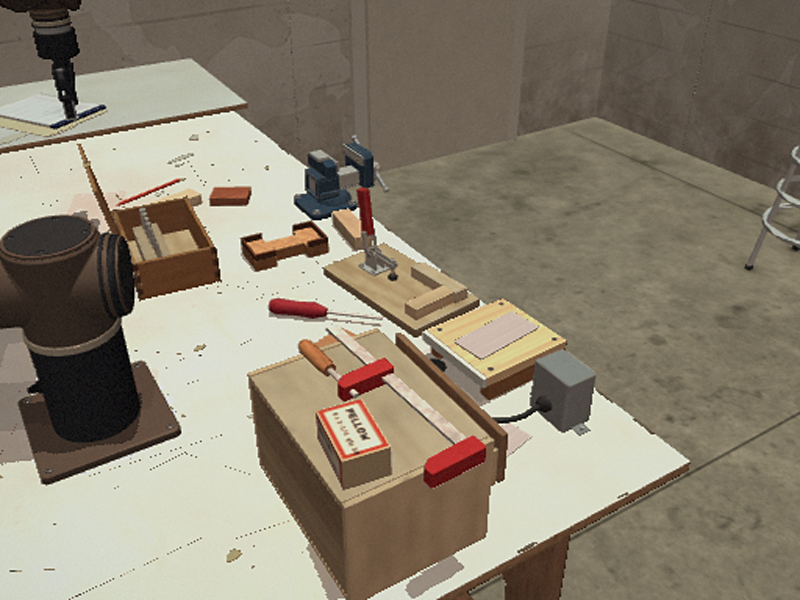

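The top view (800x600) shows the riser at (485,318) with the scraper on it, the cork tray at (240,300), the screwdriver at (340,358) and the sander at (400,386). There are pale blocks at (272,243) and (85,302). The power brick at (555,337) and the box at (520,480) must be avoided. Next I'll take close crops.

Run:
```python
from h import *
a=cap('top')
i1=cv2.resize(a['color'][165:245,265:375,::-1],(800,582),interpolation=cv2.INTER_CUBIC)
cv2.imwrite('pics/c1.png',i1)
i2=cv2.resize(a['color'][130:220,35:195,::-1],(800,450),interpolation=cv2.INTER_CUBIC)
cv2.imwrite('pics/c2.png',i2)
```

```text
(no output)
```

View pics/c1.png

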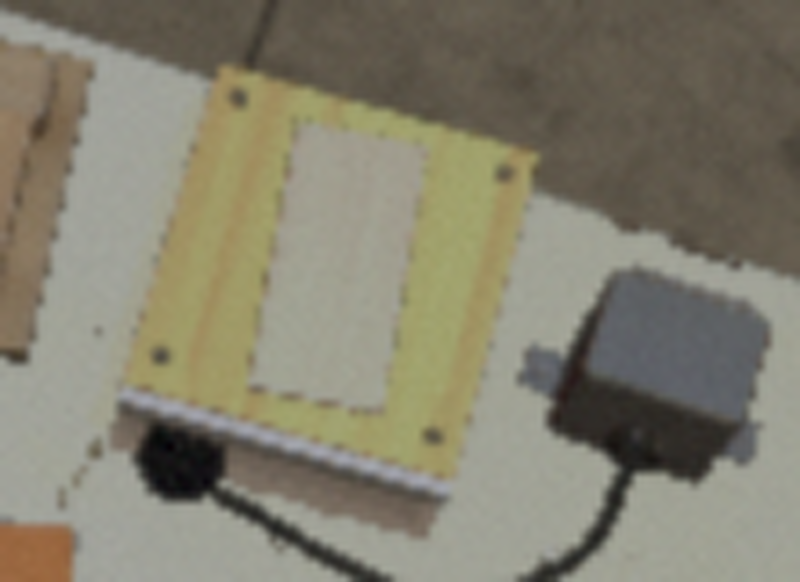

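View pics/c2.png

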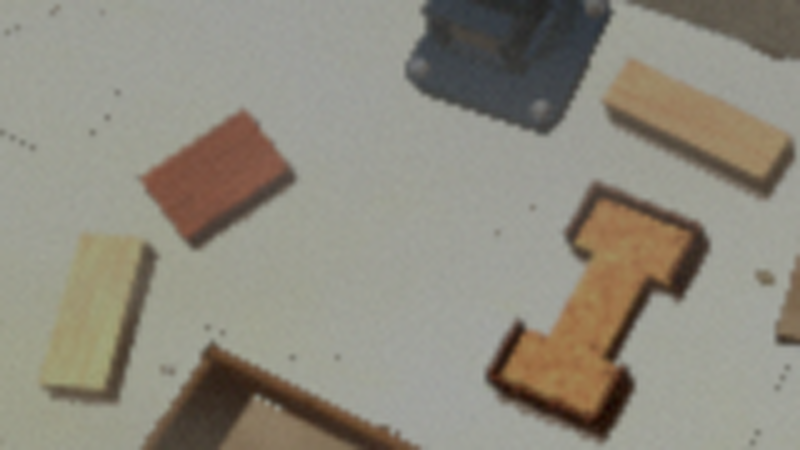

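Run:
```python
from h import *
np.set_printoptions(precision=4,suppress=True)
a=cap('top');b=cap('side')
def q(name,pts,s,o,z,axis):
    P=np.array([onplane(a,u/s+o[0]-.5+.5/s,v/s+o[1]-.5+.5/s,z) for u,v in pts])
    L=[np.linalg.norm(P[i]-P[(i+1)%4]) for i in range(4)]
    print(name,P.mean(0),'sides',np.array(L))
    for i in (0,1):
        d=(P[(i+1)%4]-P[i])+(P[(i+2)%4]-P[(i+3)%4])if i==0 else (P[2]-P[1])+(P[3]-P[0])
        print('  yaw edge',i,np.degrees(np.arctan2(d[1],d[0])))
    print(P[:,:2].tolist())
    return P
o1=(265,165);s1=800/110
q('scr',[(297,122),(428,148),(383,412),(250,386)],s1,o1,.053,0)
q('riser',[(220,68),(537,158),(445,495),(120,398)],s1,o1,.05,0)
o2=(35,130)
q('blkR',[(630,60),(792,138),(768,183),(605,103)],5,o2,.03,0)
q('blkL',[(82,235),(150,243),(105,392),(42,385)],5,o2,.03,0)
q('tray',[(595,183),(707,240),(603,440),(488,378)],5,o2,.036,0)
for n,(u,v) in dict(scr=(338/s1+265,265/s1+165),board=(200/s1+265,250/s1+165),blkR=(700/5+35,120/5+130),blkL=(95/5+35,310/5+130),tray=(598/5+35,310/5+130),sand=(400*.64,386*.64),bench=(60+35,220)).items(): print(n,dep(a,u,v))
for n,(u,v) in dict(scr=(497*.64,334*.64),blkR=(347*.64,228*.64)).items(): print('side',n,dep(b,u,v))
```

```text
scr [ 0.5799 -0.193   0.053 ] sides [0.0598 0.1276 0.0589 0.1282]
  yaw edge 0 -81.29591260352426
  yaw edge 1 -171.09541881601763
[[0.6387159517083266, -0.1535442763522657], [0.6474697028955058, -0.21270749566742106], [0.5213297093014042, -0.2319948573924683], [0.5121248875996187, -0.17385424544793973]]
riser [ 0.5745 -0.1908  0.05  ] sides [0.1482 0.1658 0.1467 0.1656]
  yaw edge 0 -86.77317840263628
  yaw edge 1 -176.7690336670691
[[0.6530323402102696, -0.11221586421803338], [0.6614983384639831, -0.2601343579026944], [0.4958822698656983, -0.26877352481203953], [0.4877484873960025, -0.12225627916542535]]
blkR [0.5877 0.3001 0.03  ] sides [0.13   0.0369 0.1303 0.0364]
  yaw edge 0 -96.90421361994788
  yaw edge 1 176.98222697237307
[[0.6137235424305905, 0.3636317404916121], [0.5983315625353797, 0.23458174851166558], [0.5615026184423298, 0.23635627109712531], [0.5774006542659597, 0.36571369722103036]]
blkL [0.3165 0.617  0.03  ] sides [0.0472 0.1072 0.0425 0.1077]
  yaw edge 0 -76.18308212234437
  yaw edge 1 -165.39496152435083
[[0.36291901819698835, 0.6535035238476625], [0.37396068263603655, 0.607658701833703], [0.2696618384724924, 0.5828769705465251], [0.2592892479413835, 0.624104382009576]]
tray [0.436  0.3026 0.036 ] sides [0.0888 0.1526 0.0894 0.1521]
  yaw edge 0 -97.63469350159613
  yaw edge 1 177.97436962100295
[[0.5179272814148852, 0.3439331996434301], [0.5063584628556038, 0.25583973129606014], [0.3538562127170872, 0.2609805138403558], [0.3659695922355036, 0.3495607561190435]]
scr [ 0.5816 -0.1941  0.0458]
board [ 0.5639 -0.1344  0.0528]
blkR [0.5883 0.2977 0.0286]
blkL [0.3184 0.6188 0.0254]
tray [0.4387 0.3067 0.0197]
sand [ 0.3788 -0.0778  0.0313]
bench [0.2834 0.4552 0.0023]
side scr [ 0.5805 -0.1963  0.0545]
side blkR [0.5736 0.2861 0.0292]
```

The pale block on the right is the rest block, measuring 130x37 mm. The left block is only 107x45 mm, so it's a decoy. The scraper measures 128x59 mm at the right height. Next I'll check the heights of nearby obstacles and fit the tray.

Run:
```python
from h import *
np.set_printoptions(precision=4,suppress=True)
a=cap('top');b=cap('side')
def cloud(c):
    D=c['depth'];v,u=np.nonzero(D>0);K=c['camera_matrix']
    p=np.linalg.solve(K,np.vstack([u,v,np.ones(len(u))]))*D[v,u]
    return (c['R'].T@(p-np.array(c['t']).reshape(3,1))).T,c['color'][v,u]
A,ca=cloud(a);B,cb=cloud(b)
def hm(P,x0,x1,y0,y1,st=.02):
    print('rows x from',x0,'cols y from',y0)
    for x in np.arange(x0,x1,st):
        r=[]
        for y in np.arange(y0,y1,st):
            m=(P[:,0]>=x)&(P[:,0]<x+st)&(P[:,1]>=y)&(P[:,1]<y+st)
            r.append('%4d'%(np.percentile(P[m,2],95)*1000) if m.sum()>2 else '   .')
        print('%.2f'%x,' '.join(r))
print('top');hm(A,.42,.52,-.30,-.08);print('side');hm(B,.42,.52,-.30,-.08)
print('block area');hm(A,.48,.72,.12,.46)
hm(B,.48,.72,.12,.46)
# tray waist
s=5;o=(35,130)
W=np.array([onplane(a,u/s+o[0]-.4,v/s+o[1]-.4,.024) for u,v in[(588,258),(648,285),(612,352),(553,328)]])
print('waist',W.mean(0),np.linalg.norm(W[0]-W[1]),np.linalg.norm(W[2]-W[3]));
for i,j in((3,0),(2,1)):d=W[j]-W[i];print(np.degrees(np.arctan2(d[1],d[0])),np.linalg.norm(d))
# cork colour
for nm,c in(('top',a),('side',b)):
    hsv=cv2.cvtColor(c['color'],cv2.COLOR_RGB2HSV);m=cv2.inRange(hsv,(8,110,110),(22,255,255))
    n,l,st,ce=cv2.connectedComponentsWithStats(m)
    for k in range(1,n):
        if st[k,4]<150: continue
        vv,uu=np.nonzero(l==k);P=np.array([onplane(c,u,v,.024) for u,v in zip(uu,vv)])[:,:2].astype(np.float32)
        r=cv2.minAreaRect(P*1000);print(nm,ce[k],st[k,4],r)
for n,c in(('top',a),('side',b)): print(n,'cam',-c['R'].T@np.array(c['t']).ravel())
```

```text
top
rows x from 0.42 cols y from -0.3
0.42    4    3    3    4    4    4    5    5   33   33   27
0.44    6   10    5    3    2    4    3    4    5    5    3
0.46   11    9   10   11   11   11    5    9    5    3    3
0.48    4   49   50   51   53   52   54   52   53    5    4
0.50    4   53   52   52   54   55   55   54   54    3    4
0.52    6   53   53   58   56   57   56   53   54   50    5
side
rows x from 0.42 cols y from -0.3
0.42    .    .    .    .    .    .    .    .    .    .    .
0.44    .    .    .    .    .    .    .    .    .    .    .
0.46    .    .    .    .    .    .    .    .    .    .    .
0.48    4   51   51   50   51   52   52   51   51   20    4
0.50    3   51   52   52   52   54   53   52   52    3    2
0.52    3   51   53   55   55   55   56   53   53    .    .
block area
rows x from 0.48 cols y from 0.12
0.48   23   22   23   22    5    5    6   38   27   28   28   37    4    4    5    6    3
0.50   24   22   22   22    4    4    5   36   37   37   38   40    4    4    4    3    4
0.52   49  144  167   22   15    4    4    4    5    4    5    4    4    5    
[... 2739 characters left out ...]
 153.6266] 158 ((254.870849609375, 498.61474609375), (256.93072509765625, 156.95933532714844), 83.5721435546875)
side [181.6305 154.2023] 341 ((445.35693359375, 310.41998291015625), (71.80076599121094, 137.6915740966797), 87.50418853759766)
side [289.7973 246.5304] 296 ((471.28045654296875, -216.83627319335938), (279.89984130859375, 10.471516609191895), 89.59921264648438)
side [202.8189 224.2717] 265 ((348.51348876953125, -51.224609375), (60.320796966552734, 86.6200180053711), 3.5076048374176025)
side [333.9342 233.1579] 228 ((603.7952270507812, -246.80322265625), (175.39544677734375, 15.650857925415039), 4.533402442932129)
top cam [ 0.0379 -0.1975  1.4143]
side cam [-0.0739 -0.9679  0.7667]
```

```bash
cat >> h.py <<'E'
def th():
    R=Rn.from_rotvec(bot.read_state()['orientation']).as_matrix();return np.degrees(np.arctan2(R[1,1],R[0,1]))
def plan(p,theta=None):
    "shift cm in tool axes and spin deg to reach p with tool-y world yaw theta"
    sp=None if theta is None else -((theta-th()+180)%360-180)
    print('shift',np.round(totool(p),2),'spin',sp)
E
python3 -c "
from h import *
plan([.46,.30,.26],-81.2);print(th())"
```

```text
shift [-37.8  -27.64  -1.49] spin 157.8040203968776
76.6040203968776
```

```bash
python3 -m crank '[[-3.2,-2.3,-0.2,7,255],[-6.4,-4.6,-0.4,14,255],[-9.5,-7,-0.6,21,255],[-12.7,-9.2,-0.8,28,255],[-16,-11.6,-1,35,255],[-19,-14,-1,42,255],[-22,-16,-1,49,255],[-25.5,-18.5,-1.2,56,255]]'
python3 -c "
from h import *
plan([.52,0,.22],-81.2);print(th(),bot.read_state()['eef_pos'])"
```

```text
time: 1.02
eef_pos: [0.3611, 0.4173, 0.2572]
orientation: [-1.795, -2.578, -0.0]
ft_force: [1.1, -0.2, -0.7]
width: -0.0003
finger_force: 0.0
shift [-44.65   0.43   3.7 ] spin 101.49983811988446
20.299838119884463 [0.36106483 0.41731704 0.25717817]
```

```bash
python3 -m crank '[[-4,0,0,7,255],[-8,0,0,14,255],[-12,0,0.5,21,255],[-16,0,0.5,28,255],[-20,0,1,35,255],[-24,0,1.5,42,255],[-28,0,2,49,255],[-32,0,2,56,255]]'
python3 -c "
from h import *
plan([.58,-.193,.13],-81.2);print(th(),bot.read_state())"
```

```text
time: 1.68
eef_pos: [0.4729, 0.1172, 0.2365]
orientation: [-2.796, -1.432, 0.001]
ft_force: [0.4, 1.0, -1.2]
width: 0.0002
finger_force: 0.0
shift [-18.92  26.82  10.63] spin 45.45894319277815
-35.74105680722186 {'time': 1.6833, 'q': array([ 3.42567905e-02, -1.28858063e-01,  2.03502253e+00,  8.80538030e-05,
        1.23639200e+00,  6.58026757e-01]), 'qvel': array([-0.96701254,  0.09451339, -0.09977291,  0.00324119, -0.00628108,
        0.49471133]), 'tau': array([  3.62468295, -25.12263   , -28.46219659,  -0.04645142,
         0.07095277,  -0.27092725]), 'eef_pos': array([0.47293653, 0.11718644, 0.23645558]), 'orientation': array([-2.79551733e+00, -1.43235384e+00,  1.31447818e-03]), 'ft_force': array([ 0.38363609,  1.0139534 , -1.20360527]), 'torque': array([-0.02709558, -0.01955494,  0.04752098]), 'finger_force': 0.0, 'width': 0.0002126362275170203}
```

```bash
python3 -m crank '[[-2.5,3.4,1,7,255],[-5,6.8,3,14,255],[-8,10.5,4,21,255],[-10.5,14,5,28,255],[-13,17.5,6,35,255],[-15,21,7,41,255],[-16,24,8,45,255],[-16,24,8,45,255]]' ; python3 -m crank '[[0,0,0,0,255],[0,0,0,0,255]]'
python3 -c "
from h import *
plan([.58,-.193,.085],-81.2);print(th(),bot.read_state()['eef_pos'])
cv2;c=cap('top');crop(c,250,150,410,270,5,'d1.png')"
```

```text
time: 2.35
eef_pos: [0.5773, -0.1552, 0.1554]
orientation: [3.13, 0.253, -0.001]
ft_force: [-0.4, -1.1, 0.2]
width: 0.0001
finger_force: 0.0
time: 2.52
eef_pos: [0.5759, -0.1502, 0.1569]
orientation: [-3.129, -0.263, 0.002]
ft_force: [-0.3, -0.4, 0.6]
width: 0.0001
finger_force: 0.0
shift [-0.3   4.3   7.19] spin 0.7950738942414546
-80.40492610575856 [ 0.57587648 -0.15015307  0.15690848]
```

View pics/d1.png

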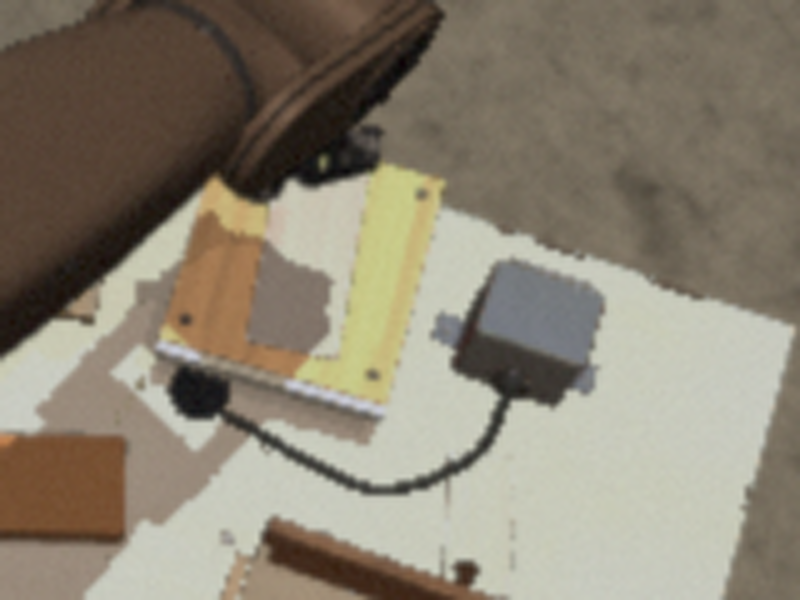

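The scraper is unmoved at (300,290) in this crop, and the gripper is above it. I'll go over its centre and press down.

```bash
python3 -m crank '[[-0.2,2.2,3,0.8,255],[-0.3,4.3,6,0.8,255],[-0.3,4.3,7.5,0.8,255],[-0.3,4.3,8,0.8,255],[-0.3,4.3,8.2,0.8,255],[-0.3,4.3,8.2,0.8,255]]'; python3 -m crank '[[0,0,0.3,0,255],[0,0,0.5,0,255],[0,0,0.5,0,255]]'
python3 -c "
from h import *
plan([.58,-.193,.067],-81.2)"
```

```text
time: 3.07
eef_pos: [0.5807, -0.1919, 0.0762]
orientation: [3.132, 0.244, 0.001]
ft_force: [-0.2, 0.5, 0.2]
width: 0.0001
finger_force: 0.0
time: 3.32
eef_pos: [0.5809, -0.1929, 0.0712]
orientation: [3.131, 0.242, 0.002]
ft_force: [-0.1, -0.4, 0.3]
width: -0.0004
finger_force: 0.0
shift [-0.09 -0.01  0.41] spin 0.04801333140443376
```

```bash
python3 -m crank '[[0,0,0.3,0,255],[0,0,0.4,0,255],[0,0,0.4,0,255]]';python3 -m crank '[[0,0,0.1,0,255],[0,0,0.1,0,255]]'
```

```text
time: 3.57
eef_pos: [0.5809, -0.1934, 0.0671]
orientation: [3.132, 0.241, 0.001]
ft_force: [-0.8, 1.2, 3.5]
width: -0.0004
finger_force: 1.7
time: 3.73
eef_pos: [0.5811, -0.1934, 0.0671]
orientation: [3.132, 0.241, 0.001]
ft_force: [-2.0, 2.1, 8.0]
width: -0.0001
finger_force: 4.0
```

```bash
python3 -m crank '[[-0.4,0,0.05,0,255],[-0.8,0,0.05,0,255],[-1.2,0,0.05,0,255],[-1.6,0,0.05,0,255],[-2,0,0.05,0,255],[-2.4,0,0.05,0,255],[-2.8,0,0.05,0,255],[-3.2,0,0.05,0,255]]'
python3 - <<'E'
from h import *
s=bot.read_state();print(s['eef_pos'],s['ft_force'])
b=cap('side');crop(b,255,175,385,265,6,'e1.png')
E
```

```text
time: 4.4
eef_pos: [0.551, -0.1993, 0.0671]
orientation: [3.129, 0.24, 0.009]
ft_force: [1.7, -0.3, 5.5]
width: 0.0003
finger_force: 2.8
[ 0.55103489 -0.19925403  0.06707171] [ 1.71155453 -0.27200144  5.46318546]
```

View pics/e1.png

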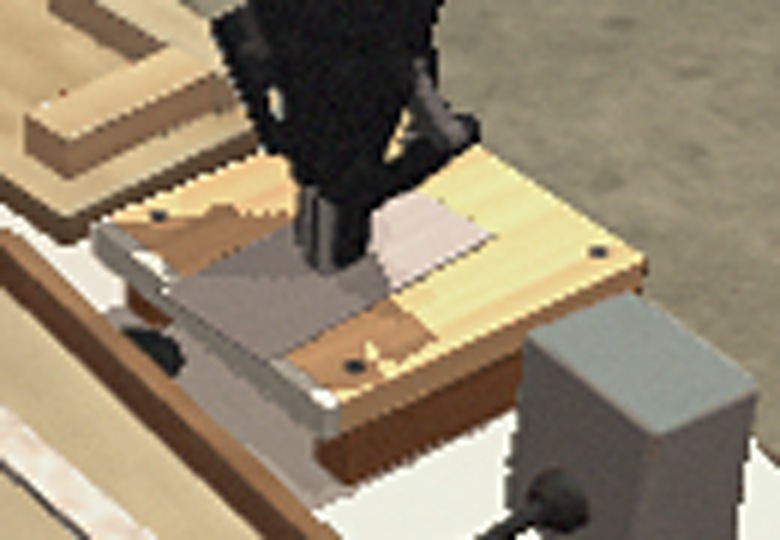

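The scraper has followed: its front end, (165,285)–(265,360), now lies at the aluminium strip. I'll continue the drag.

```bash
python3 -m crank '[[-0.4,0,0.05,0,255],[-0.8,0,0.05,0,255],[-1.2,0,0.05,0,255],[-1.6,0,0.05,0,255],[-2,0,0.05,0,255],[-2.4,0,0.05,0,255],[-2.8,0,0.05,0,255],[-3.2,0,0.05,0,255]]'; python3 -m crank '[[0,0,0,0,255],[0,0,-0.4,0,255],[0,0,-2,0,255],[0,0,-5,0,255],[-4,0,-8,0,255],[-8,0,-8,0,100],[-8,0,-8,0,40],[-8,0,-8,0,40]]'
python3 - <<'E'
from h import *
s=bot.read_state();print(s['eef_pos'],s['width'])
b=cap('side');crop(b,255,175,385,265,6,'e2.png')
E
```

```text
time: 5.12
eef_pos: [0.5199, -0.2045, 0.0671]
orientation: [3.128, 0.24, 0.011]
ft_force: [3.2, -0.2, 7.3]
width: 0.0003
finger_force: 3.5
time: 5.78
eef_pos: [0.4363, -0.2152, 0.1441]
orientation: [-3.132, -0.238, 0.001]
ft_force: [0.6, -0.4, 1.1]
width: 0.0357
finger_force: 0.0
[ 0.43629673 -0.21515587  0.14412964] 0.0357123281457586
```

View pics/e2.png

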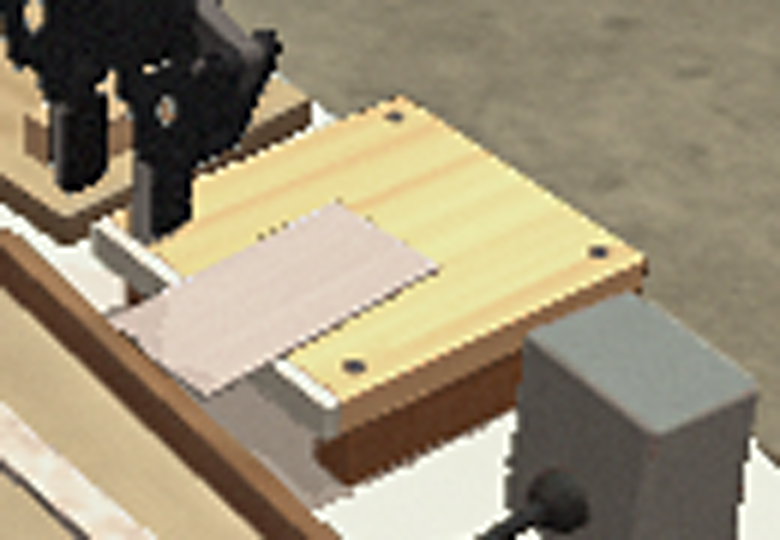

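Run:
```python
from h import *
np.set_printoptions(precision=4,suppress=True)
a=cap('top');b=cap('side')
P=np.array([onplane(b,u/6+255-.42,v/6+175-.42,.053) for u,v in[(337,202),(438,268),(208,395),(110,322)]])
print(P,P.mean(0),[np.linalg.norm(P[i]-P[(i+1)%4]) for i in range(4)])
d=P[1]+P[0]-P[2]-P[3];yaw=np.degrees(np.arctan2(d[1],d[0]));print('yaw',yaw)
e=(P[2]+P[3])/2;n=np.array([np.cos(np.radians(3.2)),np.sin(np.radians(3.2))])
print('overhang',(np.array([.4918,-.1955])-e[:2])@n)
for u,v in[(476,400),(540,420),(598,441),(480,404)]: print('box',dep(a,u*.64,v*.64))
print(bot.read_state()['width'],th())
```

```text
[[ 0.5809 -0.1662  0.053 ]
 [ 0.5873 -0.2248  0.053 ]
 [ 0.4618 -0.2433  0.053 ]
 [ 0.4554 -0.1855  0.053 ]] [ 0.5214 -0.2049  0.053 ] [np.float64(0.05893683845082308), np.float64(0.12680919721028566), np.float64(0.05817684440124813), np.float64(0.12700266982208)]
yaw 8.557490166626035
overhang 0.034185642828327555
box [ 0.3742 -0.2278  0.1505]
box [ 0.3794 -0.3478  0.153 ]
box [ 0.3797 -0.4558  0.1529]
box [ 0.3765 -0.2379  0.1244]
0.057669776408673136 -81.2014778807574
```

```bash
python3 -c "
from h import *
plan([.4695,-.2115,.10],-81.4);plan([.4695,-.2115,.045],-81.4)"
```

```text
shift [3.11 0.1  4.4 ] spin 0.1985221192426252
shift [3.11 0.1  9.9 ] spin 0.1985221192426252
```

```bash
python3 -m crank '[[3.1,0.1,0,0,0],[3.1,0.1,2,0,0],[3.1,0.1,4,0,0],[3.1,0.1,5,0,0],[3.1,0.1,5,0,0]]'; python3 -c "
from h import *
print(bot.read_state()['width']);plan([.4695,-.2115,.045],-81.4)"
```

```text
time: 6.35
eef_pos: [0.4677, -0.2099, 0.0908]
orientation: [-3.128, -0.242, 0.008]
ft_force: [-0.1, -0.5, 0.1]
width: 0.0853
finger_force: 0.0
0.08529285137038345
shift [0.18 0.21 4.57] spin 0.2553980849420441
```

```bash
python3 -m crank '[[0.1,0.1,1.5,0,0],[0.1,0.1,3,0,0],[0.1,0.1,4.5,0,0],[0.1,0.1,4.5,0,0]]'; python3 -m crank '[[0,0,0,0,255],[0,0,0,0,255],[0,0,0,0,255],[0,0,0,0,255],[0,0,0,0,255],[0,0,0,0,255]]'
```

```text
time: 6.68
eef_pos: [0.4689, -0.2113, 0.047]
orientation: [-3.129, -0.241, 0.006]
ft_force: [-0.3, -0.0, 0.4]
width: 0.0856
finger_force: 0.0
time: 7.18
eef_pos: [0.4712, -0.2131, 0.0508]
orientation: [3.13, 0.241, 0.004]
ft_force: [-0.7, 1.1, 4.9]
width: 0.0572
finger_force: 63.2
```

```bash
python3 -m crank '[[0,0,-0.7,0,255],[0,0,-1.5,0,255],[0,0,-3,0,255],[0,0,-3,0,255],[0,0,-3,0,255]]'
python3 - <<'E'
from h import *
b=cap('side');crop(b,245,155,385,260,5.7,'f1.png');print(bot.read_state())
E
```

```text
time: 7.6
eef_pos: [0.4705, -0.2127, 0.0802]
orientation: [3.131, 0.241, 0.003]
ft_force: [-0.1, -0.2, -0.7]
width: 0.0575
finger_force: 63.9
{'time': 7.65, 'q': array([-6.21233629e-01,  1.43636357e-01,  2.08003106e+00, -4.18755673e-05,
        9.17622782e-01,  7.95955430e-01]), 'qvel': array([ 0.00110574,  0.01542282,  0.01345046,  0.00224612,  0.00067851,
       -0.00096578]), 'tau': array([-5.66239425e-03, -3.05623519e+01, -2.47411180e+01,  1.84754940e-02,
       -4.33868717e-02,  4.71676867e-04]), 'eef_pos': array([ 0.46996389, -0.21231344,  0.07929823]), 'orientation': array([3.13210909e+00, 2.41071560e-01, 3.30369984e-04]), 'ft_force': array([ 0.15584897, -0.00098146, -0.6012355 ]), 'torque': array([ 0.00071876,  0.02408409, -0.00732112]), 'finger_force': 63.907363414764404, 'width': 0.057465334883822085}
```

View pics/f1.png

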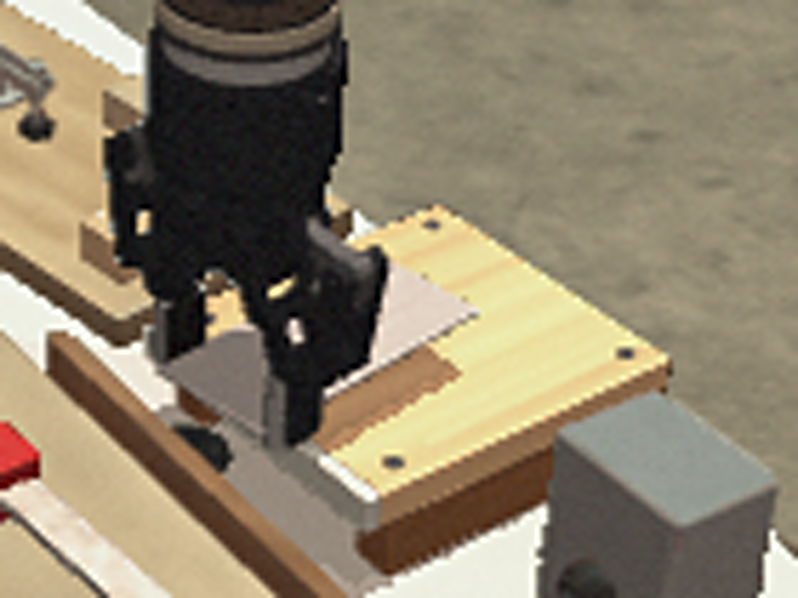

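It's held level and clear of the riser; the rear corner is at (478,315). Next I'll check clearance to the jig by the block.

Run:
```python
from h import *
np.set_printoptions(precision=4,suppress=True)
a=cap('top');b=cap('side')
p=onplane(b,478/5.7+245-.4,315/5.7+155-.4,.08);print('rear right corner in tool cm',totool(p))
for u,v in[(310,247),(298,308),(302,260)]:print('jig',onplane(a,u*.64,v*.64,.022))
c=cv2.resize(a['color'][130:230,130:290,::-1],(800,500),interpolation=cv2.INTER_CUBIC);cv2.imwrite('pics/g1.png',c)
print(th());plan([.44,-.05,.25])
```

```text
rear right corner in tool cm [11.5165  3.0169 -0.1673]
jig [0.605  0.2184 0.022 ]
jig [0.4639 0.1857 0.022 ]
jig [0.57   0.2223 0.022 ]
-81.19606967471384
shift [ -0.45 -16.47 -17.13] spin None
```

View pics/g1.png

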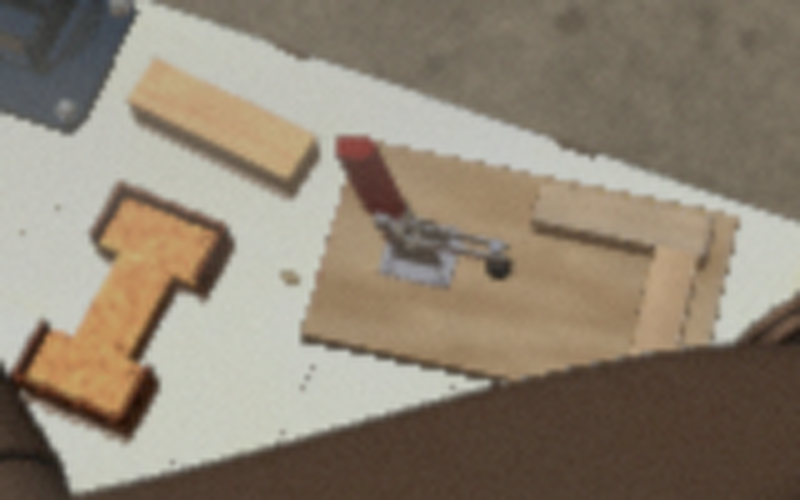

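Block, tray and jig are all visible here, and the jig edge (345,150)–(300,335) clears the fingers at the block. The scraper's centre is 5.0 cm ahead of the TCP along tool x. I'll carry it up and across.

```bash
python3 -m crank '[[0,-0.5,-2.5,0,255],[0,-1.5,-5.5,0,255],[0,-3,-8.5,-3,255],[0,-5.5,-11.5,-8,255],[0,-8.5,-14.5,-14,255],[0,-12,-17,-20,255],[0,-15,-18.5,-26,255],[0,-18,-19,-32,255]]'; python3 -c "
from h import *
s=bot.read_state();print(th(),s['width'],s['eef_pos']);plan([.56,.18,.27],-6.9);plan([.5817,.2505,.26],-6.9)"
```

```text
time: 8.42
eef_pos: [0.4431, -0.0334, 0.2723]
orientation: [2.939, 1.101, 0.007]
ft_force: [1.7, 0.7, -0.7]
width: 0.0573
finger_force: 64.2
-48.921069396603016 0.05732320941436475 [ 0.4431337  -0.03341615  0.27230504]
shift [22.83 -8.41  0.26] spin -42.021069396603025
shift [ 29.1  -12.3    1.26] spin -42.021069396603025
```

```bash
python3 -m crank '[[2.5,-1.1,0,-5,255],[6,-2.5,0,-10,255],[9.5,-4,0,-16,255],[13,-5.6,0,-22,255],[17,-7.2,0,-28,255],[20.5,-8.6,0,-34,255],[24,-10,0,-39,255],[27,-11.2,0,-42,255]]';python3 -m crank '[[1,-0.4,0,0,255],[1,-0.4,0,0,255],[1,-0.4,0,0,255]]'; python3 -c "
from h import *
s=bot.read_state();print(th(),s['width'],s['eef_pos']);plan([.5817,.2505,.10],-6.9)"
```

```text
time: 9.08
eef_pos: [0.5739, 0.2292, 0.2677]
orientation: [-2.35, -2.083, 0.003]
ft_force: [0.4, -0.8, -0.2]
width: 0.0575
finger_force: 64.2
time: 9.33
eef_pos: [0.5702, 0.2371, 0.2679]
orientation: [-2.355, -2.078, 0.004]
ft_force: [-0.0, -0.7, -0.5]
width: 0.0575
finger_force: 64.2
-7.159332726924241 0.057471095323650086 [0.57018784 0.23707017 0.26794821]
shift [ 1.5   1.01 16.79] spin -0.25933272692424225
```

```bash
python3 -m crank '[[1.5,1,1,-0.3,255],[1.5,1,4,-0.3,255],[1.5,1,7,-0.3,255],[1.5,1,10.5,-0.3,255],[1.5,1,14,-0.3,255],[1.5,1,17,-0.3,255],[1.5,1,18.5,-0.3,255],[1.5,1,18.5,-0.3,255]]';python3 -m crank '[[0,0,0,0,255],[0,0,0,0,255]]'
python3 - <<'E'
from h import *
s=bot.read_state();print(th(),s['width'],s['eef_pos']);plan([.5817,.2505,.04],-6.9)
a=cap('top');b=cap('side')
A=cv2.resize(a['color'][140:190,145:225,::-1],(640,400),interpolation=cv2.INTER_CUBIC)
B=cv2.resize(b['color'][125:150,195:235,::-1],(320,200),interpolation=cv2.INTER_CUBIC)
cv2.imwrite('pics/h1.png',A)
E
```

```text
time: 10.0
eef_pos: [0.5789, 0.2479, 0.079]
orientation: [-2.35, -2.078, 0.015]
ft_force: [-0.8, -0.6, -0.5]
width: 0.0578
finger_force: 64.2
time: 10.17
eef_pos: [0.584, 0.2501, 0.0863]
orientation: [2.351, 2.081, 0.004]
ft_force: [0.3, -0.2, -0.1]
width: 0.0579
finger_force: 64.2
-6.971267584469659 0.05789191276972794 [0.58397745 0.25008713 0.08630594]
shift [ 0.01 -0.24  4.63] spin -0.07126758446966619
```

View pics/h1.png

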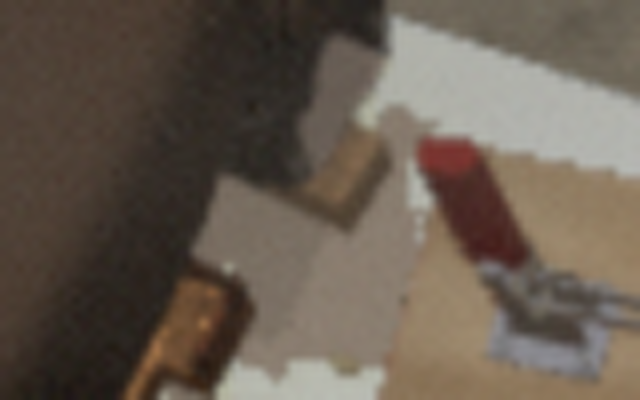

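The block's right end shows at (350,170), under the gripper. The rest is hidden by the arm, so I'll descend on the numbers and the force reading.

```bash
python3 -m crank '[[0,-0.1,1,0,255],[0,-0.2,2.5,0,255],[0,-0.2,4,0,255],[0,-0.2,4.8,0,255],[0,-0.2,4.8,0,255],[0,-0.2,4.8,0,255]]'; python3 -m crank '[[0,0,0,0,255],[0,0,0,0,255]]'; python3 -c "
from h import *
plan([.5817,.2505,.031],-6.9)"
```

```text
time: 10.77
eef_pos: [0.5803, 0.2509, 0.0353]
orientation: [-2.35, -2.083, 0.002]
ft_force: [-0.6, 0.0, -0.1]
width: 0.0573
finger_force: 64.2
time: 10.93
eef_pos: [0.5816, 0.2513, 0.0372]
orientation: [2.35, 2.083, 0.002]
ft_force: [0.4, 0.6, -1.4]
width: 0.0576
finger_force: 64.2
shift [-0.07  0.02  0.62] spin 0.0074875226043786824
```

```bash
python3 -m crank '[[-0.05,0,0.2,0,255],[-0.05,0,0.3,0,255],[-0.05,0,0.3,0,255]]'; python3 -m crank '[[0,0,0.1,0,255],[0,0,0.2,0,255],[0,0,0.2,0,255]]'
```

```text
time: 11.18
eef_pos: [0.5807, 0.2505, 0.0333]
orientation: [2.351, 2.084, 0.0]
ft_force: [0.0, 0.1, -0.4]
width: 0.0578
finger_force: 64.2
time: 11.43
eef_pos: [0.5809, 0.2506, 0.0315]
orientation: [2.351, 2.084, 0.0]
ft_force: [-0.9, -0.8, -0.5]
width: 0.0573
finger_force: 64.3
```

```bash
python3 -m crank '[[0,0,0.1,0,255],[0,0,0.1,0,255]]'; python3 -m crank '[[0,0,0.1,0,255],[0,0,0.1,0,255]]'; python3 -m crank '[[0,0,0.1,0,255],[0,0,0.1,0,255]]'
```

```text
time: 11.6
eef_pos: [0.5812, 0.2506, 0.0314]
orientation: [2.35, 2.084, 0.001]
ft_force: [-2.6, -0.7, 3.9]
width: 0.0578
finger_force: 64.6
time: 11.77
eef_pos: [0.5813, 0.2506, 0.0313]
orientation: [2.35, 2.084, -0.0]
ft_force: [-3.9, -1.4, 9.6]
width: 0.0573
finger_force: 65.0
time: 11.93
eef_pos: [0.5813, 0.2507, 0.0313]
orientation: [2.35, 2.084, -0.001]
ft_force: [-4.8, -2.0, 14.7]
width: 0.0575
finger_force: 65.3
```

Contact came at the expected height. I'll relieve the force, open and lift.

```bash
python3 -m crank '[[0,0,-0.25,0,255],[0,0,-0.25,0,0],[0,0,-0.25,0,0],[0,0,-0.25,0,0],[0,0,-0.25,0,0],[0,0,-0.25,0,0]]'; python3 -m crank '[[0,0,-0.3,0,0],[0,0,-2,0,0],[0,0,-5,0,0],[0,0,-9,0,0],[0,0,-13,0,0],[0,0,-17,0,0],[0,0,-19,0,0],[0,0,-19,0,0]]'; python3 -c "
from h import *
plan([.45,.0,.25])"
```

```text
time: 12.43
eef_pos: [0.5805, 0.2505, 0.0302]
orientation: [-2.351, -2.084, 0.001]
ft_force: [0.2, 0.5, -1.0]
width: 0.0856
finger_force: 0.0
time: 13.1
eef_pos: [0.5841, 0.2515, 0.2292]
orientation: [2.346, 2.08, 0.019]
ft_force: [0.5, 0.4, 1.3]
width: 0.0851
finger_force: 0.0
shift [-26.56 -10.26  -2.34] spin None
```

Next I'll swing aside so the top camera sees the block.

```bash
python3 -m crank '[[-3,-1.2,0,0,0],[-6.5,-2.5,-0.5,0,0],[-10,-4,-1,0,0],[-13.5,-5.2,-1.5,0,0],[-17,-6.5,-2,0,0],[-20,-8,-2,0,0],[-23,-9,-2,0,0],[-25,-10,-2,0,0]]'
python3 - <<'E'
from h import *
np.set_printoptions(precision=4,suppress=True)
a=cap('top');b=cap('side')
for nm,c in(('top',a),('side',b)):
    D=c['depth'];v,u=np.nonzero(D>0)
    p=np.linalg.solve(c['camera_matrix'],np.vstack([u,v,np.ones(len(u))]))*D[v,u]
    P=(c['R'].T@(p-np.array(c['t']).reshape(3,1))).T
    m=(abs(P[:,0]-.588)<.07)&(abs(P[:,1]-.3)<.09)&(P[:,2]>.026)&(P[:,2]<.05)
    img=np.zeros(D.shape,np.uint8);img[v[m],u[m]]=255
    n,l,st,ce=cv2.connectedComponentsWithStats(img);k=1+np.argmax(st[1:,4]);mm=(l==k)
    vv,uu=np.nonzero(mm);Q=np.array([onplane(c,x,y,.033) for x,y in zip(uu,vv)])[:,:2].astype(np.float32)
    print(nm,st[k],'z',np.median(P[m][:,2]),cv2.minAreaRect(Q*1000),Q.mean(0),'rgb',c['color'][mm].mean(0))
s=bot.read_state();print(s['eef_pos'],s['time'])
E
```

```text
time: 13.77
eef_pos: [0.4499, 0.0126, 0.2398]
orientation: [-2.352, -2.082, 0.002]
ft_force: [-0.4, -0.2, 0.2]
width: 0.0853
finger_force: 0.0
top [154 140  40  28 568] z 0.03289283227581791 ((584.9163208007812, 302.68304443359375), (126.96179962158203, 60.15245819091797), 84.42584228515625) [0.5851 0.3031] rgb [175.2975 165.1074 150.3222]
side [208 133  24  21 302] z 0.03402438957407752 ((585.9559326171875, 294.87493896484375), (141.66673278808594, 60.866119384765625), 84.52496337890625) [0.5821 0.3047] rgb [208.6887 190.0695 175.7649]
[0.4497 0.0125 0.2397] 13.8667
```

The scraper rests flat on the block, within about 3 mm of centre and 1° of its direction. Next I'll regrasp across the middle.

```bash
python3 -c "
from h import *
plan([.5855,.302,.24],-6.2)"
```

```text
shift [30.41  9.89 -0.06] spin -0.9108199435117967
```

```bash
python3 -m crank '[[3.3,1.1,0,0,0],[7,2.4,0,0,0],[11,3.6,0,0,0],[15,4.8,0,0,0],[19,6.2,0,0,0],[22.5,7.5,0,0,0],[26,8.6,0,-0.5,0],[28,9.2,0,-0.9,0]]';python3 -m crank '[[1,0.3,0,0,0],[2,0.6,2,0,0],[2,0.6,5,0,0],[2,0.6,8,0,0],[2,0.6,11,0,0],[2,0.6,13,0,0],[2,0.6,14,0,0],[2,0.6,14,0,0]]';python3 -m crank '[[0,0,0,0,0],[0,0,0,0,0],[0,0,0,0,0]]'; python3 -c "
from h import *
s=bot.read_state();print(s['eef_pos']);plan([.5855,.302,.031],-6.2)"
```

```text
time: 14.53
eef_pos: [0.5768, 0.2855, 0.2392]
orientation: [-2.33, -2.105, 0.0]
ft_force: [-0.4, -0.6, 0.2]
width: 0.0856
finger_force: 0.0
time: 15.2
eef_pos: [0.5821, 0.2996, 0.0969]
orientation: [-2.333, -2.1, 0.01]
ft_force: [0.8, 1.2, -0.3]
width: 0.0853
finger_force: 0.0
time: 15.45
eef_pos: [0.5859, 0.301, 0.1033]
orientation: [2.333, 2.101, 0.006]
ft_force: [-0.5, -0.0, 0.3]
width: 0.0852
finger_force: 0.0
[0.58587625 0.30099007 0.10331144]
shift [ 0.08 -0.08  7.23] spin 0.19742276270667958
```

```bash
python3 -m crank '[[0.1,-0.1,2,0,0],[0.1,-0.1,4,0,0],[0.1,-0.1,6,0,0],[0.1,-0.1,7,0,0],[0.1,-0.1,7.2,0,0],[0.1,-0.1,7.2,0,0],[0.1,-0.1,7.2,0,0]]';python3 -m crank '[[0,0,0,0,255],[0,0,0,0,255],[0,0,0,0,255],[0,0,0,0,255],[0,0,0,0,255],[0,0,0,0,255]]'
```

```text
time: 16.03
eef_pos: [0.5847, 0.302, 0.0304]
orientation: [2.334, 2.101, 0.004]
ft_force: [-0.1, -0.8, -0.6]
width: 0.0853
finger_force: 0.0
time: 16.53
eef_pos: [0.585, 0.3021, 0.0309]
orientation: [2.334, 2.101, 0.005]
ft_force: [-1.2, 1.1, 6.2]
width: 0.0571
finger_force: 63.6
```

```bash
python3 -m crank '[[0,0,-1,0,255],[0,0,-3,0,255],[0,0,-6,0,255],[0,0,-9.5,0,255],[0,0,-13,0,255],[0,0,-16,0,255],[0,0,-18,0,255],[0,0,-18,0,255]]'; python3 -c "
from h import *
s=bot.read_state();print(s['eef_pos'],s['width'],s['finger_force']);plan([.4418,.3077,.21],87.8)"
```

```text
time: 17.2
eef_pos: [0.5861, 0.3026, 0.216]
orientation: [2.331, 2.099, 0.016]
ft_force: [1.6, 0.7, 0.2]
width: 0.0576
finger_force: 64.1
[0.58606651 0.30260701 0.21598884] 0.057566123535784844 64.14641261100769
shift [ -1.   -14.41   0.45] spin -93.7850120093359
```

Before placing, I'll swing aside with the scraper held so I can measure the tray cleanly.

```bash
python3 -m crank '[[-3,-1.2,-2,-5,255],[-6.5,-2.5,-4,-12,255],[-10,-4,-4,-18,255],[-13.5,-5.2,-4,-24,255],[-17,-6.5,-4,-30,255],[-20,-8,-4,-36,255],[-24,-9,-4,-42,255],[-28,-10,-4,-48,255]]'; python3 -m crank '[[0,0,0,-5,255],[0,0,0,-10,255],[0,0,0,-10,255]]'
python3 - <<'E'
from h import *
from scipy.optimize import minimize
np.set_printoptions(precision=4,suppress=True)
s=bot.read_state();print(s['eef_pos'],th(),s['width'],s['finger_force'])
def fl(x,y): return ((abs(x)<.077)&(abs(y)<.0415)&~((abs(x)<.032)&(abs(y)>.02)))
for nm in('top','side'):
    c=cap(nm);D=c['depth'];v,u=np.nonzero(D>0)
    p=np.linalg.solve(c['camera_matrix'],np.vstack([u,v,np.ones(len(u))]))*D[v,u]
    P=(c['R'].T@(p-np.array(c['t']).reshape(3,1))).T
    m=(abs(P[:,0]-.44)<.11)&(abs(P[:,1]-.307)<.075)&(P[:,2]<.06)
    Q=P[m];hi=Q[:,2]>.012
    best=[]
    for cx in np.arange(.430,.4531,.001):
        for cy in np.arange(.296,.3181,.001):
            for w in np.radians(np.arange(-8,3.1,1)):
                dx=Q[:,0]-cx;dy=Q[:,1]-cy
                e=fl(dx*np.cos(w)+dy*np.sin(w),-dx*np.sin(w)+dy*np.cos(w))
                best.append((np.mean(e!=hi),cx,cy,np.degrees(w)))
    best.sort();print(nm,len(Q),hi.sum(),np.array(best[:40]).mean(0),best[0])
    print(' floor z',np.median(P[m&(abs(P[:,0]-.44)<.02)&(abs(P[:,1]-.307)<.01)][:,2]), 'bench z',np.median(Q[Q[:,2]<.012][:,2]))
E
```

```text
time: 17.87
eef_pos: [0.4538, 0.0354, 0.247]
orientation: [-1.277, -2.867, 0.001]
ft_force: [1.2, -0.5, -0.1]
width: 0.0575
finger_force: 64.2
time: 18.12
eef_pos: [0.4549, 0.0356, 0.2473]
orientation: [-1.033, -2.964, 0.001]
ft_force: [-1.2, -0.5, -0.2]
width: 0.0574
finger_force: 64.2
[0.4549 0.0356 0.2473] 51.583628534527016 0.05738472851339098 64.24049377441406
top 1096 502 [ 0.0093  0.442   0.3122 -1.5   ] (np.float64(0.0072992700729927005), np.float64(0.441), np.float64(0.31), np.float64(-2.0))
 floor z 0.024913096060963806 bench z 0.00037120373971749783
side 1800 821 [ 0.1585  0.4419  0.3066 -2.6   ] (np.float64(0.15055555555555555), np.float64(0.442), np.float64(0.307), np.float64(-3.0000000000000004))
 floor z 0.024558949729838245 bench z 0.0013747994347775132
```

```bash
python3 -c "
from h import *
plan([.442,.309,.20],88)"
```

```text
shift [18.01 20.5   4.77] spin -36.51851211585915
```

```bash
python3 -m crank '[[2,2.3,0,-4,255],[4.6,5.3,0,-10,255],[7.3,8.3,0,-16,255],[10,11.3,1,-22,255],[12.6,14.3,2,-28,255],[15,17,3,-33,255],[17,19.3,5,-36.5,255],[18,20.5,6.5,-36.5,255]]'; python3 -m crank '[[0,0,3,0,255],[0,0,5,0,255],[0,0,6,0,255],[0,0,6,0,255],[0,0,6,0,255],[0,0,6,0,255]]'; python3 -c "
from h import *
s=bot.read_state();print(s['eef_pos'],s['width']);plan([.442,.309,.06],88)"
```

```text
time: 18.88
eef_pos: [0.4407, 0.3125, 0.1822]
orientation: [-0.045, -3.14, -0.001]
ft_force: [-0.3, 0.7, -1.1]
width: 0.0573
finger_force: 64.3
time: 19.38
eef_pos: [0.4432, 0.3092, 0.1253]
orientation: [0.053, 3.139, 0.002]
ft_force: [0.4, 0.9, -0.5]
width: 0.0574
finger_force: 64.3
[0.44322011 0.30922001 0.1253238 ] 0.057394813412813814
shift [ 0.14 -0.03  6.53] spin 0.08166954944434224
```

```bash
python3 -m crank '[[0.1,0,2,0,255],[0.1,0,4,0,255],[0.1,0,6,0,255],[0.1,0,7.2,0,255],[0.1,0,7.7,0,255],[0.1,0,7.7,0,255],[0.1,0,7.7,0,255]]'; python3 -c "
from h import *
plan([.442,.309,.026],88)"; python3 -m crank '[[0,0,0.4,0,255],[0,0,0.8,0,255],[0,0,1,0,255],[0,0,1,0,255]]';python3 -c "
from h import *
plan([.442,.309,.025],88)"
```

```text
time: 19.97
eef_pos: [0.4421, 0.3092, 0.0479]
orientation: [0.052, 3.139, 0.001]
ft_force: [0.3, -0.5, -0.6]
width: 0.0572
finger_force: 64.3
shift [ 0.01 -0.02  2.19] spin 0.09860144802337345
time: 20.3
eef_pos: [0.4409, 0.3088, 0.0365]
orientation: [-0.052, -3.141, 0.0]
ft_force: [-0.2, -0.4, -1.1]
width: 0.0572
finger_force: 64.3
shift [-0.1   0.03  1.15] spin 0.11322364093507531
```

```bash
python3 -m crank '[[0,0,0.3,0,255],[0,0,0.6,0,255],[0,0,0.8,0,255],[0,0,0.8,0,255]]';python3 -m crank '[[0,0,0.2,0,255],[0,0,0.3,0,255],[0,0,0.3,0,255]]'
```

```text
time: 20.63
eef_pos: [0.4407, 0.3086, 0.0281]
orientation: [-0.052, -3.14, 0.001]
ft_force: [1.1, -0.3, -0.7]
width: 0.0578
finger_force: 64.3
time: 20.88
eef_pos: [0.441, 0.3088, 0.0255]
orientation: [-0.052, -3.141, 0.0]
ft_force: [-0.1, 1.1, -1.3]
width: 0.0576
finger_force: 64.3
```

```bash
python3 -m crank '[[0,0,0.1,0,255],[0,0,0.1,0,255]]';python3 -m crank '[[0,0,0.1,0,255],[0,0,0.1,0,255]]'
```

```text
time: 21.05
eef_pos: [0.4413, 0.3089, 0.025]
orientation: [0.052, 3.141, 0.0]
ft_force: [-0.4, 0.3, 0.5]
width: 0.0574
finger_force: 64.3
time: 21.22
eef_pos: [0.4415, 0.309, 0.0249]
orientation: [-0.052, -3.141, 0.0]
ft_force: [-1.3, -1.0, 6.2]
width: 0.0575
finger_force: 64.8
```

Contact is at floor height. I'll release, lift and swing away to check.

```bash
python3 -m crank '[[0,0,-0.1,0,255],[0,0,-0.1,0,0],[0,0,-0.1,0,0],[0,0,-0.1,0,0],[0,0,-0.1,0,0],[0,0,-0.1,0,0]]'; python3 -m crank '[[0,0,-0.3,0,0],[0,0,-2,0,0],[0,0,-5,0,0],[0,0,-9,0,0],[0,0,-13,0,0],[0,0,-17,0,0],[0,0,-20,0,0],[0,0,-20,0,0]]';python3 -m crank '[[0,-3,0,0,0],[0,-6.5,0,0,0],[0,-10,0,0,0],[0,-14,0,0,0],[0,-18,0,0,0],[0,-22,0,0,0],[0,-25,0,0,0],[0,-26,0,0,0]]'; python3 -m crank '[[0,0,0,0,0],[0,0,0,0,0],[0,0,0,0,0]]'
python3 - <<'E'
from h import *
np.set_printoptions(precision=4,suppress=True)
for nm in('top','side'):
    c=cap(nm);D=c['depth'];v,u=np.nonzero(D>0)
    hsv=cv2.cvtColor(c['color'],cv2.COLOR_RGB2HSV)
    p=np.linalg.solve(c['camera_matrix'],np.vstack([u,v,np.ones(len(u))]))*D[v,u]
    P=(c['R'].T@(p-np.array(c['t']).reshape(3,1))).T
    m=(abs(P[:,0]-.4415)<.085)&(abs(P[:,1]-.309)<.05)&(P[:,2]>.013)&(P[:,2]<.05)&(hsv[v,u,1]<80)&(hsv[v,u,2]>90)
    z=P[m][:,2];Q=np.array([onplane(c,x,y,.027) for x,y in zip(u[m],v[m])])[:,:2].astype(np.float32)
    print(nm,m.sum(),cv2.minAreaRect(Q*1000),Q.mean(0),'z',np.median(z),z.std())
    A=np.c_[P[m][:,:2]-[.4415,.309],np.ones(m.sum())];print(' plane',np.linalg.lstsq(A,z,rcond=None)[0])
    m=(abs(P[:,0]-.588)<.06)&(abs(P[:,1]-.3)<.08)&(P[:,2]>.02)&(P[:,2]<.045)
    print(' block',P[m].mean(0))
s=bot.read_state();print(s['eef_pos'],s['time'],s['ft_force'])
E
```

```text
time: 21.72
eef_pos: [0.4411, 0.3088, 0.0246]
orientation: [-0.052, -3.141, 0.0]
ft_force: [-0.5, -1.0, 0.7]
width: 0.0851
finger_force: 0.0
time: 22.38
eef_pos: [0.4448, 0.3106, 0.234]
orientation: [0.051, 3.127, 0.01]
ft_force: [0.6, 1.3, 1.1]
width: 0.0855
finger_force: 0.0
time: 23.05
eef_pos: [0.4321, 0.0459, 0.2245]
orientation: [-0.058, -3.141, 0.002]
ft_force: [0.8, 0.3, -0.2]
width: 0.0854
finger_force: 0.0
time: 23.3
eef_pos: [0.4326, 0.05, 0.2246]
orientation: [-0.05, -3.141, -0.001]
ft_force: [0.4, -0.1, -1.0]
width: 0.0855
finger_force: 0.0
top 493 ((444.1468811035156, 318.432373046875), (70.19429779052734, 154.66876220703125), 87.11492156982422) [0.4522 0.3176] z 0.0272531874202618 0.003911701616056754
 plane [0.0252 0.053  0.0269]
 block [0.5903 0.3209 0.0294]
side 374 ((443.4241943359375, 321.6624755859375), (91.05950927734375, 165.8392333984375), 87.22096252441406) [0.4428 0.3107] z 0.02822902611714677 0.0023588345910489565
 plane [ 0.0039 -0.0107  0.0282]
 block [0.5841 0.298  0.0296]
[0.4326 0.0503 0.2246] 23.4 [ 0.0742 -0.6144 -0.5823]
```

```bash
python3 -m crank '[[0,-3,0,0,0],[0,-6,0,0,0],[0,-10,0,0,0],[0,-13,0,0,0],[0,-15,0,0,0],[0,-15,0,0,0],[0,-15,0,0,0]]'
python3 - <<'E'
from h import *
np.set_printoptions(precision=4,suppress=True)
for nm in('top','side'):
    c=cap(nm);D=c['depth'];v,u=np.nonzero(D>0)
    p=np.linalg.solve(c['camera_matrix'],np.vstack([u,v,np.ones(len(u))]))*D[v,u]
    P=(c['R'].T@(p-np.array(c['t']).reshape(3,1))).T
    X=P-[.4415,.309,0]
    m=(abs(X[:,0])<.055)&(abs(X[:,1])<.023)
    A=np.c_[X[m][:,:2],np.ones(m.sum())];k,r,_,_=np.linalg.lstsq(A,P[m][:,2],rcond=None)
    print(nm,m.sum(),'plane',k,'rms',np.sqrt(r/m.sum()),c['color'][v[m],u[m]].mean(0))
    m=(abs(P[:,0]-.588)<.06)&(abs(P[:,1]-.3)<.08)&(P[:,2]>.02)&(P[:,2]<.045)
    print(' block',m.sum(),P[m].mean(0))
E
```

```text
time: 23.98
eef_pos: [0.4279, -0.1006, 0.2247]
orientation: [-0.053, -3.141, -0.001]
ft_force: [0.6, 0.0, -0.5]
width: 0.0853
finger_force: 0.0
top 429 plane [0.0012 0.043  0.0265] rms [0.0044] [187.1935 178.4569 162.296 ]
 block 412 [0.5876 0.3013 0.0292]
side 332 plane [-0.0079  0.3539  0.0247] rms [0.0074] [181.9518 159.8373 144.7078]
 block 248 [0.5854 0.3019 0.0294]
```

Run:
```python
from h import *
for nm in('top','side'):
    c=cap(nm);D=c['depth'];v,u=np.nonzero(D>0)
    p=np.linalg.solve(c['camera_matrix'],np.vstack([u,v,np.ones(len(u))]))*D[v,u]
    P=(c['R'].T@(p-np.array(c['t']).reshape(3,1))).T
    hsv=cv2.cvtColor(c['color'],cv2.COLOR_RGB2HSV)[v,u]
    w=np.radians(-2);dx=P[:,0]-.4415;dy=P[:,1]-.309
    x=dx*np.cos(w)+dy*np.sin(w);y=-dx*np.sin(w)+dy*np.cos(w)
    print(nm,'cols y -55..55 by 10')
    for x0 in np.arange(-.09,.09,.01):
        r=''
        for y0 in np.arange(-.055,.055,.01):
            m=(x>=x0)&(x<x0+.01)&(y>=y0)&(y<y0+.01)
            r+=' %4d/%-3d'%(np.median(P[m,2])*1000,np.median(hsv[m,1])) if m.sum()>1 else '    .   '
        print('%4d'%(x0*1000),r)
```

```text
top cols y -55..55 by 10
 -90     1/16    -2/15     0/17    -2/14     1/15     1/12     0/12    -1/13     1/11     0/10    -1/9  
 -80     0/17    18/145   29/149   24/151   19/135   19/142   20/148   28/135   13/113   13/45     3/13 
 -70     2/17    14/134   26/66    25/97    25/79    26/90    24/47    26/80    25/124   31/138    .   
 -60    -3/20    18/149   27/40    27/30    27/31    26/35    27/33    26/35    27/88    31/130    .   
 -50     0/16    19/132   28/33    28/30    27/33    27/35    23/33    27/34    26/116   32/118    .   
 -40     0/16    16/65    26/34    29/31    28/34    26/35    26/33    27/36    27/73    34/53     .   
 -30     0/16     2/15    24/39    27/31    26/33    27/34    27/34    28/36    28/26     0/15     1/16 
 -20     0/15     0/15     2/37    26/33    27/34    28/35    26/34    27/35    25/34     0/12     0/12 
 -10     0/16    -1/16     1/38    22/34    25/31    26/34    26/34    26/37    26/31     0/12     0/11 
   0    -3/17     0/17     1/35    24/33    27/32    26/34    27/33    27/35    26/27     1/13     0/12 
   9     0/13     0/14     4/
[... 1972 characters left out ...]
8     1/18    27/36    13/150   28/41    28/42    28/39    28/41     .       .       .   
  29     2/21    17/150   13/88    15/140   27/41    27/40    28/40    29/37    27/39    29/55     .   
  39     2/18    19/157    .      29/39    25/39    27/40    27/41    28/39    30/124   30/180    .   
  49    18/149   16/160    .      27/37    27/40    27/41    28/39    26/37    29/155   30/147    .   
  59     9/149   22/159    .      27/72    25/37    27/36    28/39    26/40    29/146   26/158    .   
  69     8/44    18/175   35/180   34/168   32/134   34/148   30/160   30/141   31/155   32/127    .   
  79     1/14     0/19     2/21     .       .       .       .       .       .       .       .
```

The scraper lies flat at about 27 mm everywhere, inside the walls. The outliers were only tray sides and bench. The block and the rest of the scene stand as they were.

```bash
python3 -c "
from workcell import bot
print(bot.hand_in())"
```

```text
the job is handed in; nothing more can be done
None
```

I slid the scraper out until about 3.5–3.7 cm stuck out, picked it up by that end, and laid it on the rest block within about 3 mm of centre. I then regrasped it across the middle, laid it flat on the tray's cork floor, and handed the job in at about 24 s.

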